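# Put the four watches on their charging pads

### The job

Put the four watches on the charging pads, each one dial up in the middle of the pad of its own shape and size, the square ones lined up with the edges of their pads. Do the two round watches first and then the two square ones, of each shape the large before the small, putting each down gently and letting go before you take the next. Leave the plain case back and the grey battery lying where they are.

Things in the scene. Friction and masses are not known exactly. Their poses are not given: they have to be found in the camera images.
- round_large: Loose round watch without strap: steel case 50 mm across and 14 mm high, black dial with white hands on top. Two short lugs stick out 5 mm from the case on each of the +x and -x sides (about 60 mm over the lugs), so it is gripped most cleanly across its own y axis, where the sides are bare. A 2 mm crown on the rim between +x and -y. 90 g nominal (0.7 to 1.4 times that); lies on the blue mat (its top is 3 mm above the table), dial up. Origin: centre of the underside; z up. 
- round_small: Loose round watch without strap: steel case 30 mm across and 12 mm high, black dial with white hands on top. Two short lugs stick out 5 mm from the case on each of the +x and -x sides (about 40 mm over the lugs), so it is gripped most cleanly across its own y axis, where the sides are bare. A 2 mm crown on the rim between +x and -y. 40 g nominal (0.7 to 1.4 times that); lies on the blue mat (its top is 3 mm above the table), dial up. Origin: centre of the underside; z up. 
- square_large: Loose square smartwatch without strap: aluminium case 46 x 46 mm, 14 mm high, rounded edges, black screen with three thin light lines on top. 80 g nominal (0.7 to 1.4 times that); lies on the blue mat (its top is 3 mm above the table), screen up; grip it across any two opposite sides. Origin: centre of the underside; z up. x and y along its sides. 
- square_small: Loose square smartwatch without strap: aluminium case 30 x 30 mm, 12 mm high, rounded edges, black screen with three thin light lines on top. 40 g nominal (0.7 to 1.4 times that); lies on the blue mat (its top is 3 mm above the table), screen up; grip it across any two opposite sides. Origin: centre of the underside; z up. x and y along its sides. 
- pad_round_large: Fixed round charging pad of white plastic, 66 mm across, 12 mm high, flat top with a 6 mm wide flush grey band running round it just inside the edge; no cable. Stands on the blue mat. It serves the large round watch. Origin: centre of the underside; z up. 
- pad_round_small: Fixed round charging pad of white plastic, 46 mm across, 12 mm high, flat top with a 6 mm wide flush grey band running round it just inside the edge; no cable. Stands on the blue mat. It serves the small round watch. Origin: centre of the underside; z up. 
- pad_square_large: Fixed square charging pad of white plastic, 62 x 62 mm, 12 mm high, flat top with a 6 mm wide flush grey band running round it just inside the edge; no cable. Stands on the blue mat. It serves the large square watch. Origin: centre of the underside; z up. x and y along its sides.
- pad_square_small: Fixed square charging pad of white plastic, 46 x 46 mm, 12 mm high, flat top with a 6 mm wide flush grey band running round it just inside the edge; no cable. Stands on the blue mat. It serves the small square watch. Origin: centre of the underside; z up. x and y along its sides.
- case_back: Loose case back, not a watch: plain steel disc without dial or lugs, 40 mm across, 6 mm thick; lies on the blue mat (its top is 3 mm above the table); to be left alone. Origin: centre of the underside; z up. 
- battery: Loose battery, not a watch: plain grey oblong block 42 x 30 mm, 7 mm thick, with a brass contact strip along one short edge (+x); lies on the blue mat (its top is 3 mm above the table); to be left alone. Origin: centre of the underside; z up. 
Mind the look-alikes: they are no part of the job. Leave any green or turquoise look-alike of the round_large alone. Leave any yellow look-alike of the square_small alone.

How it is judged:
By the outcome, as a careful person would: the job done as asked, in the order asked, and still so for the second after the job is handed in, with the robot touching nothing.
It also fails if it takes over 102 s, if anything falls off the work surface, if the arm or the gripper's body presses on something with over 40 N, if the wrist force passes 120 N, or if a joint passes its speed limit or range.

### The arm

A 6-joint arm with a two-finger parallel gripper is mounted at the origin on the work surface. World frame = base frame: x ahead of the robot, y to its left, z up, the work surface at z = 0. Lengths are in m, angles in rad, forces in N, time in s.
With the tool pointing down it reaches from about 0.35 to 0.725 m from the base axis. Payload 4.3 kg.
Tool frame: the origin (TCP) lies at the very end of the fingers, on their centre line; the grasp point (between the pads) lies 19 mm behind it; z points along the fingers, y is the line along which they close (so a half turn about z gives the same grasp; the last joint's range is limited). The gripper opens to 85 mm and grips with 20 to 120 N. Pads are 22 mm wide; open, the fingers measure 114 mm over their backs; the gripper's body (76 mm by 85 mm) begins 54 mm behind the grasp point. The pads swing forward as they close: fully open they stand 13 mm farther back than shut.
Start: joints at [-1.266, 0.377, 0.081, 1.274, 0, 1.46], TCP at [0.232, -0.526, 0.206] pointing down, gripper open.
Joint ranges: [-2.72, 2.72], [-0.84, 1.66], [-1.02, 1.22], [-1.77, 2.12], [-1.37, 1.28], [-3.14, 3.14]. Speed limits (rad/s): [2.57, 2.57, 3.14, 3.14, 3.14, 3.14].

### API

Orientations are given as a unit quaternion [w, x, y, z].
In Python, from bench import monitor, cams, manip gives the robot as it stands.
- The arm moves only by the shell command python3 -m creep 'ROWS' [FORCE]. ROWS is JSON, one flat list of numbers, 7 for each row, row after row: the turn, a rotation vector about the tool's x, y, z in degrees, then the shift along the tool's x, y, z in mm, then the finger opening in mm, from 0 to 85.4. A call has 1 to 5 rows; each row shifts and turns the commanded pose from where the row before left it, along the tool's axes as they then stand; what a row does not reach is not made up. A row lasts 1/8 s, in which the tool goes at most 62.5 mm and 10.7 degrees, less where a joint would pass 70% of its speed; a pose out of reach is approached as far as the arm can. A call with a gripper value outside its range is refused whole. The fingers move at their own pace and stop on an object; FORCE is the grip in N (left out, the last holds). Time passes only in rows, so rows that do not move let the fingers close. It gives the time, the measured TCP pose, the force, the opening and the grip force at its end, in the units of the state.
- monitor.read_state(): the state, without advancing time (a new reading comes with each control period).
- cams.snapshot(name): name is "side" or "top" or "wrist"; returns the picture (480x640x3 uint8, red, green, blue); there is no depth.
- cams.camera_info(name): a dict with "K" (3x3 intrinsics, pixels), "k1" (the pictures are not rectified: a ray, as slopes to the right and down, at radius r is drawn at 1 + k1 r^2 times it, then the intrinsics apply), "pose" (4x4, takes a point from camera to world coordinates); the wrist camera has in their place "T_tool_cam" (4x4, takes a point from camera to tool coordinates, whose origin is the TCP and whose axes are the flange's). Camera axes: x right, y down, z forward; pixel columns grow to the right and rows downward; lengths in m; the calibration is good to about 2 mm. A picture is of the moment at which its call begins: read the wrist's pose just before it. camera_info takes no time and is no camera call.
- manip.finish_job(): hands the job in; it is judged then, once.
Trained networks look in the newest picture that a camera, given by its name, has taken for a name from the list of things; names that differ only in an ending like _2 or _b are one class to them, and where a whole thing is asked for, a point or a joint stands for the part that bears it (a point fixed in the world has none). Each returns a list of dicts, best first, with "conf" (0 to 1); they miss things now and then, are a little off and sometimes report something else, mostly with a low value. They report only what shows in the picture. A call takes as long as a camera call. They do not tell look-alikes from the thing itself.
- cams.recognise(camera, target): "bbox" ([left, top, width, height] as shares, 0 to 1, of the picture: columns of its width, rows of its height, round what is visible of it).
The state is a dict: "time": time; "joints": joint angles; "qd": joint speeds; "effort": joint torques, N m; "tool_pos": TCP position; "ee_rot": TCP orientation; "wrist_force": force on the tool from outside, world axes, zero at the start; "wrist_torque": the same for the moment, N m; "width": finger opening in m; "finger_force": force on a finger pad.
Only numpy, scipy, OpenCV 4.12 (cv2) and the standard library are available. Lean on these libraries where they do the work, as an engineer would, in place of code of your own. Each camera call takes 0.05 s, during which the arm holds its last target. There are 200 camera calls.

## Working session

There is one attempt and no reset: what is moved stays moved. The work goes in short steps, Python scripts to look and compute and a shell command to move; the robot and the scene stay as the last step left them, time stands still between calls to the robot, and variables do not carry over. Pictures are saved under pics/ and viewed, at most 14 in all, crops included, and the job is handed in when it is done.

```bash
ls; mkdir -p pics; python3 - <<'E'
from bench import monitor,cams
import cv2
s=monitor.read_state();print(s)
for c in("top","side"):
    im=cams.snapshot(c);cv2.imwrite(f"pics/{c}0.png",im[:,:,::-1]);print(cams.camera_info(c))
print(cams.camera_info("wrist"))
E
```

```text
pics
{'time': 0.0, 'joints': array([-1.26628085e+00,  3.78069286e-01,  7.96114713e-02,  1.27436691e+00,
        2.01936312e-05,  1.46048811e+00]), 'qd': array([-1.36226674e-03, -4.01946164e-04,  2.59034497e-05, -5.34104149e-04,
        6.63400668e-05,  2.45567622e-03]), 'effort': array([ 8.13153856e-04, -4.63601017e+01,  2.69877273e+01,  2.07498187e-02,
        1.07865878e-04, -7.13032492e-06]), 'tool_pos': array([ 0.23153817, -0.52555897,  0.20545176]), 'ee_rot': array([-1.01040049e-03,  9.78566663e-01,  2.05927797e-01, -8.82784952e-05]), 'wrist_force': array([-0.33507839, -0.07320354,  0.30017686]), 'wrist_torque': array([-0.00558704, -0.01684153, -0.01692653]), 'finger_force': 0.0, 'width': 0.08520519669689955}
{'K': array([[511.05345542,   0.        , 331.8670824 ],
       [  0.        , 511.05345542, 243.25938464],
       [  0.        ,   0.        ,   1.        ]]), 'k1': -0.035861748236541036, 'pose': array([[-1.56325218e-02, -9.96352701e-01,  8.38863504e-02,
         4.84352999e-01],
       [-9.99875842e-01,  1.57436006e-02,  6.62778614e-04,
        -5.20567807e-02],
       [
[... 451 characters left out ...]
672, -0.49794043,  0.41239434],
       [-0.00241676, -0.68299751, -0.7304167 ,  0.70498228],
       [ 0.        ,  0.        ,  0.        ,  1.        ]])}
{'K': array([[420.79961506,   0.        , 318.98849398],
       [  0.        , 420.79961506, 236.26502666],
       [  0.        ,   0.        ,   1.        ]]), 'k1': -0.07750531022482218, 'T_tool_cam': array([[ 1.71471384e-04, -9.56072839e-01, -2.93129148e-01,
         7.55675888e-02],
       [ 9.99999928e-01,  6.50934565e-05,  3.72659242e-04,
        -3.62949730e-04],
       [-3.37208590e-04, -2.93129191e-01,  9.56072782e-01,
        -1.67494956e-01],
       [ 0.00000000e+00,  0.00000000e+00,  0.00000000e+00,
         1.00000000e+00]])}
```

View pics/top0.png

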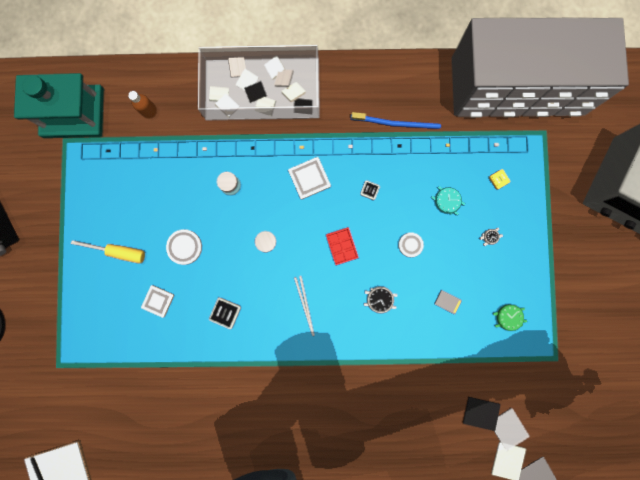

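View pics/side0.png

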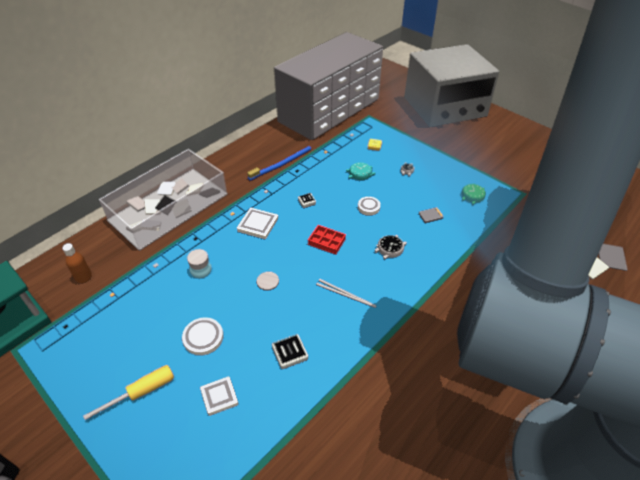

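```bash
cat > h.py <<'E'
import numpy as np,cv2
from bench import monitor,cams
from scipy.spatial.transform import Rotation as R
def toolT(s=None):
    s=s or monitor.read_state();q=s['ee_rot'];T=np.eye(4)
    T[:3,:3]=R.from_quat([q[1],q[2],q[3],q[0]]).as_matrix();T[:3,3]=s['tool_pos'];return T
def pose(c,T=None):
    i=cams.camera_info(c)
    return i['pose'] if c!='wrist' else (toolT() if T is None else T)@i['T_tool_cam']
def ray(c,uv,P):
    i=cams.camera_info(c);uv=np.float64(uv).reshape(-1,1,2)
    n=cv2.undistortPoints(uv,i['K'],np.array([i['k1'],0,0,0,0.])).reshape(-1,2)
    d=np.c_[n,np.ones(len(n))]@P[:3,:3].T
    return P[:3,3],d
def onz(c,uv,z,P=None):
    P=pose(c) if P is None else P
    o,d=ray(c,uv,P);return o+d*((z-o[2])/d[:,2])[:,None]
def tri(vs): # list of (c,uv,P)
    A=np.zeros((3,3));b=np.zeros(3)
    for c,uv,P in vs:
        o,d=ray(c,uv,P);d=d[0]/np.linalg.norm(d[0]);M=np.eye(3)-np.outer(d,d);A+=M;b+=M@o
    return np.linalg.solve(A,b)
E
python3 - <<'E'
from h import *
N="round_large round_small square_large square_small pad_round_large pad_round_small pad_square_large pad_square_small case_back battery".split()
for n in N:
  for c in("top","side"):
    print(n,c,[(np.round((np.array(r['bbox'])*[640,480,640,480])).astype(int).tolist(),round(r['conf'],2)) for r in cams.recognise(c,n)])
E
```

```text
round_large top [([366, 287, 32, 30], 0.79), ([429, 187, 35, 28], 0.61), ([494, 304, 33, 29], 0.58)]
round_large side [([375, 234, 31, 24], 0.98), ([463, 186, 19, 15], 0.79), ([348, 159, 27, 17], 0.59)]
round_small top [([481, 230, 20, 17], 0.73)]
round_small side [([404, 163, 10, 8], 0.67)]
square_large top [([210, 296, 28, 36], 0.66)]
square_large side [([273, 335, 35, 34], 0.55)]
square_small top [([360, 176, 21, 25], 0.79), ([491, 170, 14, 19], 0.71)]
square_small side [([302, 193, 11, 12], 0.66)]
pad_round_large top [([169, 227, 36, 40], 0.86)]
pad_round_large side [([183, 318, 42, 36], 0.56), ([257, 276, 24, 17], 0.2)]
pad_round_small top [([399, 236, 22, 20], 0.58)]
pad_round_small side [([358, 198, 24, 20], 0.73)]
pad_square_large top [([290, 159, 43, 40], 0.81)]
pad_square_large side [([236, 208, 41, 33], 0.87)]
pad_square_small top [([141, 287, 32, 32], 0.87)]
pad_square_small side [([203, 376, 35, 40], 0.95)]
case_back top [([251, 232, 27, 20], 0.78)]
case_back side [([258, 275, 20, 18], 0.58)]
battery top [([435, 291, 26, 20], 0.92)]
battery side [([422, 204, 21, 18], 0.83)]
```

The first two pictures show these candidates (top-camera pixels):
- **round_large:** black dial (380,299). Look-alikes are turquoise (449,200) and green (510,318).
- **square_small:** black (370,190). The look-alike is yellow (500,179).
- **round_small:** (491,237). **square_large:** (225,313).
- **Pads:** (183,247), (411,245), (310,178) and (157,301).

I'll take the black-dialled ones and check that choice in a close crop. Next I'll segment the top view.

```bash
cat >> h.py <<'E'
def segs(im,box,m=8):
    """non-mat blob in the box: centre of its min-area rect, angle, hull"""
    x,y,w,h=box;x0,y0=max(x-m,0),max(y-m,0);c=im[y0:y+h+m,x0:x+w+m]
    c=cv2.resize(c,None,fx=4,fy=4,interpolation=cv2.INTER_CUBIC)
    hsv=cv2.cvtColor(c,cv2.COLOR_RGB2HSV)
    mat=((hsv[...,0]>92)&(hsv[...,0]<115)&(hsv[...,1]>110)).astype(np.uint8)
    k=cv2.morphologyEx(1-mat,cv2.MORPH_OPEN,np.ones((5,5)))
    n,l,st,ce=cv2.connectedComponentsWithStats(k)
    ctr=np.array(k.shape)//2;best=1+np.argmin([np.hypot(*(ce[i][::-1]-ctr))-st[i,4]/50 for i in range(1,n)])
    cn=max(cv2.findContours((l==best).astype(np.uint8),0,2)[0],key=cv2.contourArea).reshape(-1,2)
    return (cn+.5)/4-.5+[x0,y0]
E
python3 - <<'E'
from h import *
im={c:cv2.imread(f"pics/{c}0.png")[:,:,::-1].copy() for c in("top","side")}
B=dict(round_large=((366,287,32,30),(375,234,31,24)),round_small=((481,230,20,17),(402,163,12,10)),square_large=((210,296,28,36),(273,335,35,34)),square_small=((360,176,21,25),(300,193,14,14)),
prl=((169,227,36,40),(183,318,42,36)),prs=((399,236,22,20),(358,198,24,20)),psl=((290,159,43,40),(236,208,41,33)),pss=((141,287,32,32),(203,376,35,40)))
for n,(bt,bs) in B.items():
    cs=[]
    for c,b in(("top",bt),("side",bs)):
        k=segs(im[c],b); lo,hi=k.min(0),k.max(0); cs.append((c,(lo+hi)/2,pose(c)))
    p=tri(cs)  # centre of the silhouettes
    k=segs(im["top"],bt);zt=.015 if n[0]=='p' else .017
    q=onz("top",k,.010)[:,:2].astype(np.float32);r=cv2.minAreaRect(q)
    print(n,'tri',p.round(4),'rect xy',np.round(r[0],4),'size mm',np.round(np.array(r[1])*1e3,1),'ang',round(r[2],1))
E
```

```text
round_large tri [ 0.4584 -0.1395  0.0087] rect xy [ 0.4585 -0.1393] size mm [61.1 49.5] ang 84.0
round_small tri [ 0.5725 -0.3505  0.0082] rect xy [ 0.5726 -0.3498] size mm [29.6 41.8] ang 28.3
square_large tri [0.4379 0.1489 0.0103] rect xy [0.4383 0.1494] size mm [48.1 48. ] ang 66.4
square_small tri [ 0.6647 -0.1248  0.0084] rect xy [ 0.6645 -0.1244] size mm [31.5 31.7] ang 67.3
prl tri [0.5623 0.2266 0.0092] rect xy [0.5626 0.2266] size mm [67.6 66.7] ang 89.1
prs tri [ 0.5596 -0.1989  0.0095] rect xy [ 0.5599 -0.1986] size mm [47.  47.5] ang 32.5
psl tri [ 0.6893 -0.0102  0.0096] rect xy [ 0.6897 -0.0103] size mm [64.8 64.2] ang 22.7
pss tri [0.4615 0.2751 0.0098] rect xy [0.462  0.2753] size mm [49.6 48.9] ang 66.0
```

```bash
cat >> h.py <<'E'
def go(x,y,z,yaw=None):
    """print the turn (deg) and, after it, the shift (mm) to TCP x,y,z with tool y at heading yaw (mod 180), tool down"""
    T=toolT();h=np.degrees(np.arctan2(T[1,1],T[0,1]))
    d=0 if yaw is None else (yaw-h+90)%180-90
    a=np.radians(h+d);Y=np.array([np.cos(a),np.sin(a),0]);Z=np.array([0,0,-1.]);D=np.c_[np.cross(Y,Z),Y,Z]
    rv=R.from_matrix(T[:3,:3].T@D).as_rotvec(degrees=True)
    sh=D.T@(np.array([x,y,z])-T[:3,3])*1e3
    s=monitor.read_state()
    print('turn',rv.round(1),'shift',sh.round(1),'| at',(T[:3,3]*1e3).round(1),'head',round(h,1),'J6',round(np.degrees(s['joints'][5])),'w',round(s['width']*1e3,1),'F',s['wrist_force'].round(1),'ff',round(s['finger_force'],1),'t',round(s['time'],2))
E
python3 -m creep '[0,0,-10,0,0,0,85, 0,0,-10,0,0,0,85, 0,0,-10,0,0,0,85, 0,0,-10,0,0,0,85, 0,0,-10,0,0,0,85]' 40
python3 -m creep '[0,0,-10,0,0,0,85, 0,0,0,0,0,0,85]' 40
python3 -c "
from h import *
go(.4584,-.1395,.15,-6)"
```

```text
time: 1.72
tool_pos: [0.2318, -0.5263, 0.2064]
ee_rot: [0.0, 0.798, 0.602, -0.0]
wrist_force: [-0.9, -0.5, 0.0]
width: 0.0849
finger_force: 0.0
time: 1.98
tool_pos: [0.2317, -0.5263, 0.2064]
ee_rot: [0.0, 0.745, 0.667, -0.0]
wrist_force: [-0.0, 0.1, -0.1]
width: 0.0852
finger_force: 0.0
turn [ 0.   0.  -0.4] shift [408.3 185.   56.4] | at [ 231.7 -526.3  206.4] head -6.4 J6 24 w 85.2 F [-0.   0.1 -0.1] ff 0.0 t 1.98
```

```bash

python3 -m creep '[0,0,0,51,23,7,85, 0,0,0,51,23,7,85, 0,0,0,51,23,7,85, 0,0,0,51,23,7,85, 0,0,0,51,23,7,85]' >/dev/null
python3 -m creep '[0,0,0,51,23,7,85, 0,0,0,51,23,7,85, 0,0,0,51,23,7,85, 0,0,0,0,0,0,85]' >/dev/null
python3 - <<'E'
from h import *
T=toolT();im=cams.snapshot("wrist");cv2.imwrite("pics/w1.png",im[:,:,::-1])
go(.4584,-.1395,.15,-6)
print([(r['bbox'],r['conf']) for r in cams.recognise("wrist","round_large")])
E
```

```text
turn [-0.   0.  -0.1] shift [-0.4 -0.9  0.2] | at [ 459.3 -139.2  150.2] head -6.1 J6 72 w 85.3 F [ 1.  -0.4 -1.1] ff 0.0 t 3.15
[([0.4522, 0.3604, 0.0964, 0.1725], 0.88), ([0.8084, 0.6442, 0.1041, 0.1346], 0.79), ([0.483, 0.9083, 0.0117, 0.0169], 0.42)]
```

View pics/w1.png

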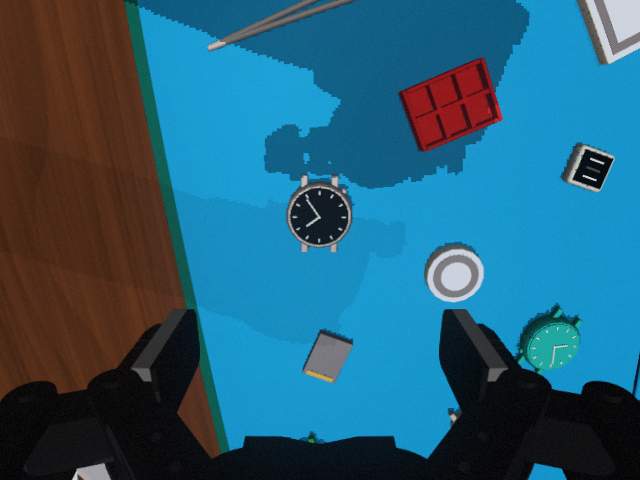

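The wrist picture shows the chosen black-dial watch at (319,213), its lugs along image vertical. The battery is at (328,356), the small round pad at (455,273), and the turquoise look-alike at (552,345) is off to the side. Next I'll measure the watch from here.

```bash
cat >> h.py <<'E'
def boxpx(n,c="wrist",i=0):
    r=cams.recognise(c,n);return [np.round(np.array(q['bbox'])*[640,480,640,480]).astype(int).tolist()+[round(q['conf'],2)] for q in r]
def meas(im,box,P,z=.010,c="wrist"):
    k=segs(im,box[:4]);lo,hi=k.min(0),k.max(0)
    q=onz(c,k,z,P)[:,:2].astype(np.float32);r=cv2.minAreaRect(q)
    print('xy mm',np.round(np.array(r[0])*1e3,1),'size',np.round(np.array(r[1])*1e3,1),'ang',round(r[2],1));return (lo+hi)/2
E
python3 - <<'E'
from h import *
im=cv2.imread("pics/w1.png")[:,:,::-1].copy();P=pose("wrist")
for b in ((289,173,62,83),(421,240,66,66),(560,140,58,55)): meas(im,b,P)
T=toolT()
hsv=cv2.cvtColor(im,cv2.COLOR_RGB2HSV)
print(hsv[150,300],hsv[200,200],hsv[70,400])
E
```

```text
xy mm [ 459.3 -142.1] size [60.2 49.2] ang 83.2
xy mm [ 560.4 -202.2] size [46.1 50.2] ang 36.5
xy mm [ 665.4 -127.8] size [30.4 34.9] ang 67.3
[100 221 134] [ 99 225 193] [101 210 135]
```

```bash

python3 -m creep '[0,0,-10,0,0,0,85, 0,0,-10,0,0,0,85, 0,0,-10,0,0,0,85, 0,0,-10,0,0,0,85, 0,0,-10,0,0,0,85]' >/dev/null
python3 -m creep '[0,0,-10,0,0,0,85, 0,0,-10,0,0,0,85, 0,0,-10,0,0,0,85, 0,0,-10,0,0,0,85, 0,0,0,0,0,0,85]' >/dev/null
python3 - <<'E'
from h import *
T=toolT();im=cams.snapshot("wrist");cv2.imwrite("pics/w2.png",im[:,:,::-1])
go(.4584,-.1395,.15,-6)
for n in("round_large","pad_round_small","square_small"):
    b=boxpx(n);print(n,b)
    if b: meas(im,b[0],pose("wrist",T))
E
```

```text
turn [-0.   0.  89.4] shift [ 2.4 -0.4  0.6] | at [ 458.6 -142.   150.6] head 83.4 J6 -18 w 85.1 F [-0.1 -0.1 -0.5] ff 0.0 t 4.5
round_large [[285, 181, 78, 65, 0.79], [0, 171, 55, 64, 0.79], [77, 348, 47, 35, 0.69], [177, 402, 61, 46, 0.61]]
xy mm [ 460.5 -138.8] size [59.9 50.4] ang 83.4
pad_round_small [[240, 308, 53, 56, 0.65]]
xy mm [ 561.4 -198.1] size [46. 51.] ang 73.6
square_small [[344, 410, 43, 29, 0.58]]
xy mm [ 664.8 -123.3] size [32.3 34. ] ang 68.0
```

```bash

for i in 1 2 3; do python3 -m creep '[0,0,0,0,0,0,85]' | grep -E "time|tool_pos"; python3 -c "
from h import *
go(.4584,-.1395,.15,-6)
im=cams.snapshot('wrist');P=pose('wrist');meas(im,(285,181,78,65),P)"; done
```

```text
time: 4.78
tool_pos: [0.4589, -0.1409, 0.1504]
turn [-0.   0.  89.7] shift [ 1.3 -0.6  0.4] | at [ 458.9 -140.9  150.4] head 83.7 J6 -18 w 84.8 F [-0.1  0.3 -0.8] ff 0.0 t 4.78
xy mm [ 460.6 -138.8] size [59.9 50.6] ang 83.8
time: 4.95
tool_pos: [0.459, -0.1406, 0.1504]
turn [-0.   0.  89.8] shift [ 1.1 -0.7  0.4] | at [ 459.  -140.6  150.4] head 83.8 J6 -18 w 85.1 F [-0.1  0.3  1.1] ff 0.0 t 4.95
xy mm [ 460.5 -138.8] size [60.2 50.6] ang 83.5
time: 5.12
tool_pos: [0.459, -0.1406, 0.1504]
turn [-0.   0.  89.8] shift [ 1.  -0.7  0.4] | at [ 459.  -140.6  150.4] head 83.8 J6 -18 w 85.2 F [-0.6 -0.   0.4] ff 0.0 t 5.12
xy mm [ 460.6 -138.9] size [60.2 50.5] ang 83.8
```

```bash

python3 -m creep '[0,0,10,0,0,0,72, 0,0,10,0,0,0,72, 0,0,10,0,0,0,72, 0,0,10,0,0,0,72, 0,0,10,0,0,0,72]' >/dev/null
python3 -m creep '[0,0,10,0,0,0,72, 0,0,10,0,0,0,72, 0,0,10,0,0,0,72, 0,0,10,1,-0.7,0,72, 0,0,0,0,0,40,72]' >/dev/null
python3 -m creep '[0,0,0,0,0,40,72, 0,0,0,0,0,30,72, 0,0,0,0,0,0,72, 0,0,0,0,0,0,72]' >/dev/null
python3 -c "
from h import *
go(.4584,-.1395,.006,-6)"
```

```text
turn [ 0.1  0.  -0.2] shift [ 0.5 -0.6 35.4] | at [ 459.  -140.    41.4] head -6.2 J6 72 w 71.8 F [ 0.5 -0.1  0.3] ff 0.0 t 6.92
```

```bash

python3 -m creep '[0,0,0,0.5,-0.6,15,70, 0,0,0,0,0,12,70, 0,0,0,0,0,8,70, 0,0,0,0,0,0,70, 0,0,0,0,0,0,70]' 
python3 -m creep '[0,0,0,0,0,0,40, 0,0,0,0,0,0,40, 0,0,0,0,0,0,40, 0,0,0,0,0,0,40, 0,0,0,0,0,0,40]' 40
python3 -c "
from h import *
im=cams.snapshot('wrist');cv2.imwrite('pics/w3.png',im[:,:,::-1])
go(.4584,-.1395,.006,-6)"
```

```text
time: 7.55
tool_pos: [0.458, -0.1393, 0.0057]
ee_rot: [0.0, 0.745, 0.668, 0.0]
wrist_force: [-0.0, -1.1, -0.2]
width: 0.07
finger_force: 0.0
time: 8.18
tool_pos: [0.4576, -0.1392, 0.0054]
ee_rot: [0.0, 0.745, 0.668, -0.0]
wrist_force: [-0.7, 1.1, 0.8]
width: 0.0399
finger_force: 0.0
turn [-0.   0.  -0.2] shift [-0.2  0.8 -0.6] | at [ 457.6 -139.2    5.4] head -6.2 J6 72 w 40.0 F [-0.3  0.6 -0.2] ff 0.0 t 8.22
```

View pics/w3.png

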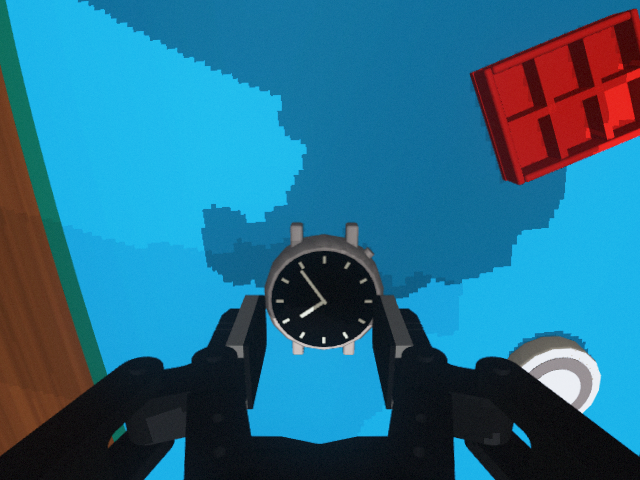

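```bash
python3 - <<'E'
from h import *
i=cams.camera_info('wrist');Tc=np.linalg.inv(i['T_tool_cam'])
for x in(-11,0,11):
  for z in(0,-5,-10,-19,-38):
    p=Tc@np.array([x/1e3,.02,z/1e3,1]);n=p[:2]/p[2];n=n*(1+i['k1']*n@n)
    print(x,z,(i['K']@np.r_[n,1])[:2].round())
E
python3 -c "
import cv2
im=cv2.imread('pics/w3.png')[190:430,200:440];cv2.imwrite('pics/w3c.png',cv2.resize(im,None,fx=2.4,fy=2.4,interpolation=2))"
```

```text
-11 0 [363. 312.]
-11 -5 [364. 318.]
-11 -10 [366. 323.]
-11 -19 [368. 334.]
-11 -38 [374. 361.]
0 0 [364. 289.]
0 -5 [365. 294.]
0 -10 [367. 299.]
0 -19 [369. 309.]
0 -38 [375. 334.]
11 0 [365. 266.]
11 -5 [366. 270.]
11 -10 [367. 275.]
11 -19 [370. 284.]
11 -38 [377. 306.]
```

View pics/w3c.png

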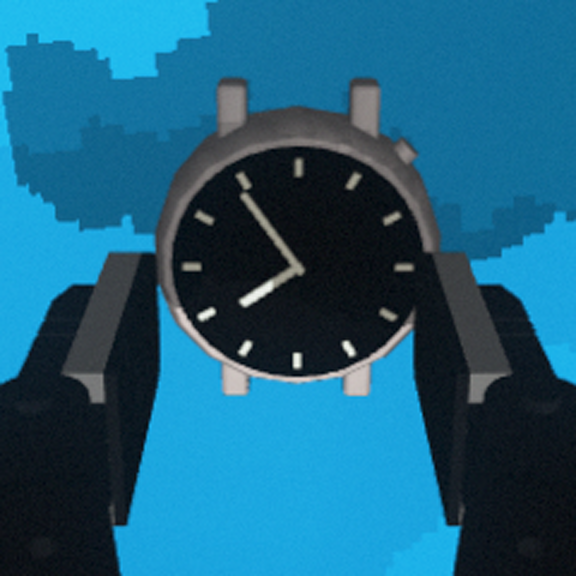

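The crop shows the jaws at 40 mm with the finger tips at about rows 295 px. By scale that is roughly 28 mm behind the nominal TCP, so they are still above the watch, which is untouched with its dial centre at (324,302). I'll open, then feel down to the mat by force.

```bash

python3 -m creep '[0,0,0,0,0.8,0,62, 0,0,0,0,0,0,62, 0,0,0,0,0,3,62, 0,0,0,0,0,4,62, 0,0,0,0,0,0,62]' |grep -E "pos|wrist_f|width"
python3 -m creep '[0,0,0,0,0,4,62, 0,0,0,0,0,4,62, 0,0,0,0,0,0,62]' |grep -E "pos|wrist_f|width"
python3 -c "
from h import *
im=cams.snapshot('wrist');cv2.imwrite('pics/w4.png',cv2.resize(im[190:430,200:440,::-1],None,fx=2,fy=2,interpolation=2))
go(.4584,-.1395,.006,-6)"
```

```text
tool_pos: [0.4579, -0.1391, -0.0021]
wrist_force: [-0.5, 1.0, -0.3]
width: 0.0615
tool_pos: [0.458, -0.1391, -0.01]
wrist_force: [-0.3, -0.7, 0.5]
width: 0.0622
turn [-0.  -0.  -0.2] shift [ -0.3   0.2 -15.8] | at [ 458.2 -139.2   -9.8] head -6.2 J6 72 w 61.9 F [ 0.5 -0.8  0.4] ff 0.0 t 9.28
```

View pics/w4.png

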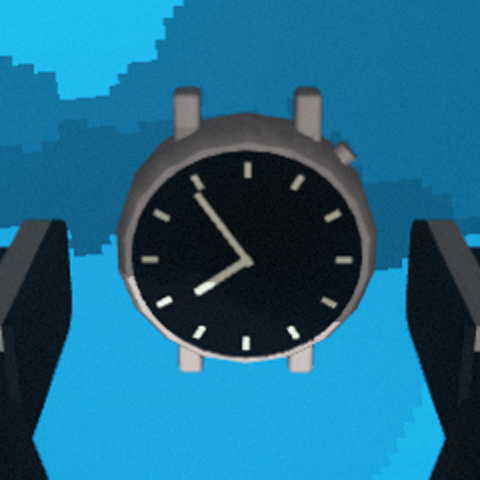

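This crop shows the jaws free on both sides of the watch at 62 mm. Its centre at (247,258) in the crop is midway between the pads, and nothing is touching. I'll lower further in small force-checked steps.

```bash

python3 -m creep '[0,0,0,0,0,3,60, 0,0,0,0,0,3,60, 0,0,0,0,0,0,60]' |grep -E "pos|wrist_f|width"
python3 -m creep '[0,0,0,0,0,2,56, 0,0,0,0,0,0,56, 0,0,0,0,0,0,56]' |grep -E "pos|wrist_f|width"

```

```text
tool_pos: [0.4582, -0.1391, -0.0159]
wrist_force: [-0.0, -0.5, -0.3]
width: 0.06
tool_pos: [0.4584, -0.1393, -0.0176]
wrist_force: [0.4, 1.0, -0.0]
width: 0.0558
```

```bash

python3 -m creep '[0,0,0,0,0,0,44, 0,0,0,0,0,0,44, 0,0,0,0,0,0,44, 0,0,0,0,0,0,44]' 40 |grep -vE "rot"

```

```text
time: 10.52
tool_pos: [0.4586, -0.1393, -0.0169]
wrist_force: [-1.6, 0.1, 6.4]
width: 0.0469
finger_force: 40.0
```

The grip is at 46.9 mm with 6 N upward, so it is probably on the bevel. I'll reopen and take it lower.

```bash

python3 -m creep '[0,0,0,0,0,0,58, 0,0,0,0,0,0,58, 0,0,0,0,0,2,58, 0,0,0,0,0,2,58, 0,0,0,0,0,0,58]' |grep -E "pos|wrist_f|width"
python3 -m creep '[0,0,0,0,0,0,44, 0,0,0,0,0,0,44, 0,0,0,0,0,0,44, 0,0,0,0,0,0,44]' 40 |grep -vE "rot"
python3 -c "
from h import *
im=cams.snapshot('wrist');cv2.imwrite('pics/w5.png',cv2.resize(im[190:430,200:440,::-1],None,fx=2,fy=2,interpolation=2))
go(.4584,-.1395,.006,-6)"
```

```text
tool_pos: [0.4582, -0.1392, -0.0219]
wrist_force: [0.6, 0.7, 0.0]
width: 0.0583
time: 11.65
tool_pos: [0.4584, -0.1392, -0.0213]
wrist_force: [-1.8, 1.5, 5.5]
width: 0.0476
finger_force: 40.8
turn [-0.   0.  -0.2] shift [ -0.3   0.1 -27.3] | at [ 458.3 -139.2  -21.3] head -6.2 J6 72 w 47.7 F [-0.9 -0.6  6. ] ff 40.8 t 11.7
```

View pics/w5.png

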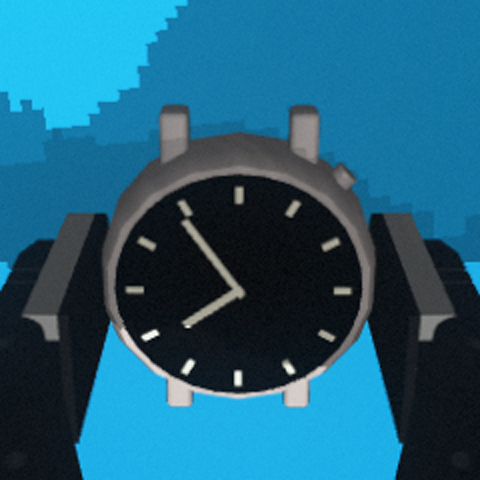

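The crop shows the watch held squarely between both pads, centred at (240,290) with the lugs clear. I'll lift it and carry it to its pad.

```bash

python3 -m creep '[0,0,0,0,0,-5,44, 0,0,0,0,0,-20,44, 0,0,0,0,0,-40,44, 0,0,0,0,0,-30,44, 0,0,0,0,0,0,44]' |grep -vE "rot"
python3 -c "
from h import *
go(.5623,.2266,.05)"
```

```text
time: 12.32
tool_pos: [0.4608, -0.1403, 0.0757]
wrist_force: [0.8, -0.7, -1.3]
width: 0.0477
finger_force: 41.5
turn [ 0.3  0.1 -0. ] shift [375.8  61.1  25.7] | at [ 460.8 -140.3   75.7] head -6.2 J6 72 w 47.7 F [ 0.8 -0.7 -1.3] ff 41.5 t 12.32
```

```bash

python3 -m creep '[0,0,0,40,6,0,44, 0,0,0,54,9,0,44, 0,0,0,54,9,0,44, 0,0,0,54,9,0,44, 0,0,0,54,9,0,44]' >/dev/null
python3 -m creep '[0,0,0,54,9,0,44, 0,0,0,40,6,0,44, 0,0,0,26,4,26,44, 0,0,0,0,0,0,44, 0,0,0,0,0,0,44]' |grep -vE "rot"
python3 -m creep '[0,0,0,0,0,0,44, 0,0,0,0,0,0,44]' >/dev/null
python3 -c "
from h import *
go(.5623,.2266,-.0093)
im=cams.snapshot('wrist');cv2.imwrite('pics/w6.png',im[:,:,::-1])"
```

```text
time: 13.58
tool_pos: [0.5589, 0.227, 0.0464]
wrist_force: [-0.4, -0.1, 0.1]
width: 0.0473
finger_force: 41.6
turn [ 0.1 -0.   0. ] shift [-0.3  2.  57.4] | at [560.3 227.1  48.1] head -6.3 J6 112 w 47.6 F [-0.5 -0.2 -1.3] ff 41.6 t 13.82
```

View pics/w6.png

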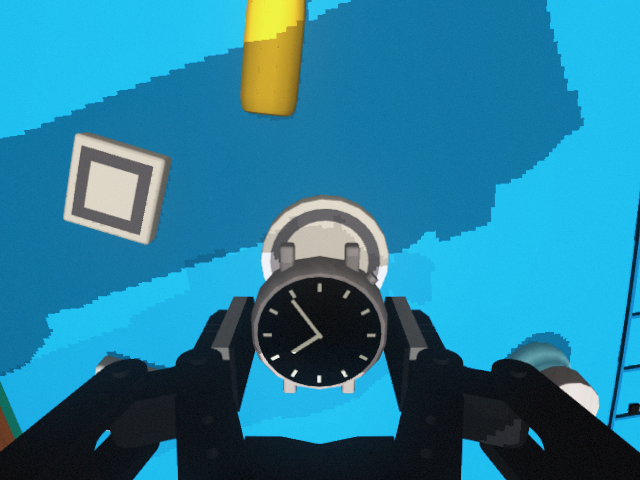

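The picture shows the watch (319,335) held level above the large round pad (325,250). The pad is fully clear underneath and the offset is the expected perspective. I'll lower onto it gently.

```bash

python3 -m creep '[0,0,0,-0.3,2,25,44, 0,0,0,0,0,18,44, 0,0,0,0,0,8,44, 0,0,0,0,0,0,44, 0,0,0,0,0,0,44]' |grep -vE "rot"
python3 -m creep '[0,0,0,0,0,0,44, 0,0,0,0,0,0,44, 0,0,0,0,0,0,44]'  >/dev/null
python3 -c "
from h import *
go(.5623,.2266,-.0093)"
```

```text
time: 14.5
tool_pos: [0.5626, 0.2275, -0.0027]
wrist_force: [0.7, 1.1, -0.7]
width: 0.0476
finger_force: 41.6
turn [ 0. -0.  0.] shift [-0.8  0.3  5.9] | at [562.1 227.4  -3.4] head -6.2 J6 112 w 48.0 F [-0.3  0.1 -1.1] ff 41.6 t 14.88
```

```bash

python3 -m creep '[0,0,0,-0.8,0.3,2.5,44, 0,0,0,0,0,1,44, 0,0,0,0,0,1,44, 0,0,0,0,0,0.7,44, 0,0,0,0,0,0,44]' |grep -E "pos|wrist_f"
python3 -m creep '[0,0,0,0,0,0.5,44, 0,0,0,0,0,0,44, 0,0,0,0,0,0,44]' |grep -E "pos|wrist_f"
```

```text
tool_pos: [0.562, 0.2265, -0.0089]
wrist_force: [0.5, 0.8, -1.0]
tool_pos: [0.5622, 0.2266, -0.0092]
wrist_force: [-1.2, -0.4, 0.3]
```

```bash

python3 -m creep '[0,0,0,0,0,0.4,44, 0,0,0,0,0,0,44, 0,0,0,0,0,0,49]' |grep -E "pos|wrist_f"
python3 -m creep '[0,0,0,0,0,0,52, 0,0,0,0,0,0,60, 0,0,0,0,0,0,66, 0,0,0,0,0,0,66]' |grep -E "pos|wrist_f|width"
python3 -m creep '[0,0,0,0,0,-20,66, 0,0,0,0,0,-40,66, 0,0,0,0,0,-60,66, 0,0,0,0,0,0,66, 0,0,0,0,0,0,66]' |grep -E "pos|wrist_f|width"
python3 - <<'E'
from h import *
go(.5725,-.3505,.1,28.3)
T=toolT();im=cams.snapshot("wrist");cv2.imwrite("pics/w7.png",im[:,:,::-1])
def ell(gray_mask):pass
b=boxpx("round_large");print(b,boxpx("pad_round_large"))
t=cams.snapshot("top");cv2.imwrite("pics/t7.png",t[:,:,::-1])
E
```

```text
tool_pos: [0.5623, 0.2266, -0.0095]
wrist_force: [-0.8, 0.2, 3.6]
tool_pos: [0.562, 0.2265, -0.0098]
wrist_force: [0.3, 0.7, 0.7]
width: 0.066
tool_pos: [0.5622, 0.2266, 0.1103]
wrist_force: [-0.4, -0.9, -0.6]
width: 0.0661
turn [  0.    0.  -34.5] shift [-513.  -264.5   10.3] | at [562.2 226.6 110.3] head -6.2 J6 112 w 66.1 F [-0.4 -0.9 -0.6] ff 0.0 t 17.38
[[286, 183, 74, 93, 0.82]] [[269, 171, 102, 104, 0.89]]
```

View pics/w7.png

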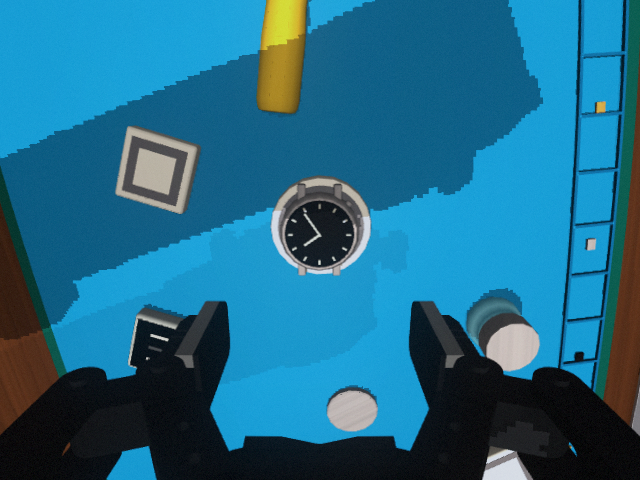

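The picture shows the large round watch sitting in the round pad, dial centre at (319,234) and pad ring at (321,225), with the difference due to parallax. I'll check it numerically.

```bash
cat >> h.py <<'E'
def chk(im,P,box,ztop,c="wrist",thr=60,zp=.010):
    """dark dial centre on ztop, pad blob rect at its mid height"""
    x,y,w,h=box;m=np.zeros(im.shape[:2],np.uint8);m[y:y+h,x:x+w]=255
    d=((im.max(2)<thr)*m).astype(np.uint8)
    d=cv2.morphologyEx(d,cv2.MORPH_CLOSE,np.ones((7,7)))
    cn=max(cv2.findContours(d,0,1)[0],key=cv2.contourArea)
    q=onz(c,cv2.convexHull(cn).reshape(-1,2),ztop,P)[:,:2].astype(np.float32);r=cv2.minAreaRect(q)
    print('dial',np.round(np.array(r[0])*1e3,1),np.round(np.array(r[1])*1e3,1),round(r[2],1));meas(im,box,P,zp,c)
E
python3 - <<'E'
from h import *
im=cv2.imread("pics/w7.png")[:,:,::-1].copy();chk(im,pose("wrist"),(269,171,102,104),.029)
im=cv2.imread("pics/t7.png")[:,:,::-1].copy();print(boxpx("pad_round_large","top"));chk(im,pose("top"),(164,227,42,42),.029,"top",zp=.009)
E
```

```text
dial [560.6 229.3] [42.  46.4] 14.3
xy mm [561.8 226.3] size [68.1 65.9] ang 83.8
[[170, 231, 32, 36, 0.92]]
dial [562.2 226.6] [38.9 36.8] 89.1
xy mm [562.6 227.2] size [68.3 66.8] ang 89.1
```

```bash

python3 -m creep '[0,0,-8.6,0,0,0,60, 0,0,-8.6,0,0,0,60, 0,0,-8.6,0,0,0,60, 0,0,-8.6,0,0,0,60, 0,0,0,-40,-20,0,60]' >/dev/null
python3 -m creep '[0,0,0,-53,-27,0,60, 0,0,0,-53,-27,0,60, 0,0,0,-53,-27,0,60, 0,0,0,-53,-27,0,60, 0,0,0,-53,-27,0,60]' >/dev/null
python3 -m creep '[0,0,0,-53,-27,0,60, 0,0,0,-53,-27,0,60, 0,0,0,-53,-27,0,60, 0,0,0,-40,-20,20,60, 0,0,0,-9,-5,20,60]' >/dev/null
python3 -m creep '[0,0,0,0,0,0,54, 0,0,0,0,0,0,54, 0,0,0,0,0,0,54]' >/dev/null
python3 - <<'E'
from h import *
go(.5725,-.3505,.01,28.3)
T=toolT();im=cams.snapshot("wrist");cv2.imwrite("pics/w8.png",im[:,:,::-1])
b=boxpx("round_small");print(b)
P=pose("wrist",T)
if b: meas(im,b[0],P)
e=T[:3,:3]@[2.4,-.7,0];print('add',e.round(1))
E
```

```text
turn [ 0.   0.1 -0. ] shift [-1.3 -3.5 61.5] | at [ 575.  -347.7   71.5] head 28.3 J6 25 w 53.9 F [ 0.8  0.3 -0.3] ff 0.0 t 19.88
[[288, 213, 51, 69, 0.85]]
xy mm [ 574.  -349.5] size [29.  40.7] ang 27.2
add [-1.8  1.8 -0. ]
```

View pics/w8.png

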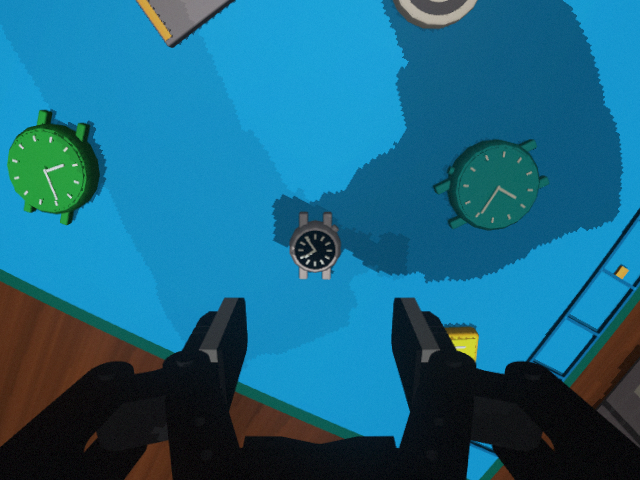

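The picture shows the small black-dial round watch at (316,249), lugs along image vertical. The green (46,170) and turquoise (497,187) look-alikes and the yellow one (463,340) are well to the side. I'll go lower and measure again from close.

```bash

python3 -m creep '[0,0,0,-0.5,-3,20,54, 0,0,0,0,0,25,54, 0,0,0,0,0,15,54, 0,0,0,0,0,0,54, 0,0,0,0,0,0,54]' >/dev/null
python3 -m creep '[0,0,0,0,0,0,54, 0,0,0,0,0,0,54, 0,0,0,0,0,0,54]' |grep -E "pos|force"
python3 - <<'E'
from h import *
go(.5726,-.349,-.02,28.3)
T=toolT();im=cams.snapshot("wrist");cv2.imwrite("pics/w9.png",im[:,:,::-1])
b=boxpx("round_small");print(b)
P=pose("wrist",T)
if b:
    k=segs(im,b[0]);q=onz("wrist",k,.010,P);q=(q-T[:3,3])@T[:3,:3]*1e3  # in tool frame
    r=cv2.minAreaRect(q[:,:2].astype(np.float32));print('tool-frame centre',np.round(r[0],1),np.round(r[1],1),round(r[2],1))
E
```

```text
tool_pos: [0.5719, -0.3509, 0.0107]
wrist_force: [-0.1, 0.0, -0.3]
finger_force: 0.0
turn [ 0.   0.  -0.1] shift [ 1.4  1.5 30.7] | at [ 571.9 -350.9   10.7] head 28.2 J6 25 w 54.3 F [-0.1  0.  -0.3] ff 0.0 t 20.98
[[289, 244, 68, 87, 0.62], [108, 1, 51, 22, 0.31]]Traceback (most recent call last):
  File "<stdin>", line 7, in <module>
  File "h.py", line 25, in segs
    x,y,w,h=box;x0,y0=max(x-m,0),max(y-m,0);c=im[y0:y+h+m,x0:x+w+m]
    ^^^^^^^
ValueError: too many values to unpack (expected 4)
```

View pics/w9.png

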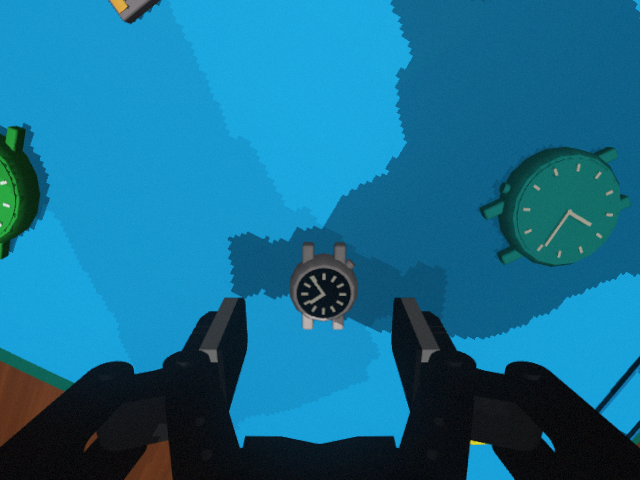

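The small watch is at (324,293), with the jaw midline at column 320.

```bash

python3 - <<'E'
from h import *
T=toolT();im=cv2.imread("pics/w9.png")[:,:,::-1].copy();P=pose("wrist",T)
f=lambda uv,z:((onz("wrist",uv,z,P)-T[:3,3])@T[:3,:3]*1e3)
k=segs(im,(289,244,68,87));r=cv2.minAreaRect(f(k,.009)[:,:2].astype(np.float32));print(np.round(r[0],1),np.round(r[1],1),round(r[2],1))
d=cv2.morphologyEx(((im[262:325,290:357].max(2)<60)*255).astype(np.uint8),cv2.MORPH_CLOSE,np.ones((7,7)))
c=max(cv2.findContours(d,0,1)[0],key=cv2.contourArea);e=cv2.fitEllipse(cv2.convexHull(c));uv=np.array(e[0])+[290,262];print(uv,e[1],f([uv],.015))
E
```

```text
[0.1 2.6] [41.4 29.3] 0.6
[327.25364685 290.73341751] (49.53911590576172, 63.62514877319336) [[ 1.08214913  4.19331857 -4.54950181]]
```

```bash

python3 -m creep '[0,0,0.6,1.3,2,0,52, 0,0,0,0,0,12,52, 0,0,0,0,0,12,50, 0,0,0,0,0,6,48, 0,0,0,0,0,0,48]' |grep -E "pos|force"
python3 -m creep '[0,0,0,0,0,2,48, 0,0,0,0,0,0,40, 0,0,0,0,0,0,25, 0,0,0,0,0,0,25, 0,0,0,0,0,0,25]' 40|grep -E "pos|force|wid"
python3 -m creep '[0,0,0,0,0,0,25, 0,0,0,0,0,0,25, 0,0,0,0,0,0,25]' 40|grep -E "pos|force|wid"
python3 -c "
from h import *
im=cams.snapshot('wrist');cv2.imwrite('pics/w10.png',cv2.resize(im[190:430,200:440,::-1],None,fx=2,fy=2,interpolation=2))
go(.5596,-.1989,.04)"
```

```text
tool_pos: [0.5721, -0.3481, -0.0209]
wrist_force: [0.3, 0.1, 0.1]
finger_force: 0.0
tool_pos: [0.5733, -0.349, -0.021]
wrist_force: [-0.4, -0.3, 3.5]
width: 0.0271
finger_force: 39.6
tool_pos: [0.5733, -0.349, -0.0211]
wrist_force: [-2.1, 0.2, 5.8]
width: 0.0273
finger_force: 39.7
turn [ 0.   0.1 -0. ] shift [139.4  57.3 -61. ] | at [ 573.3 -349.   -21. ] head 27.6 J6 26 w 27.4 F [ 0.5 -0.2  5.2] ff 39.7 t 22.75
```

View pics/w10.png

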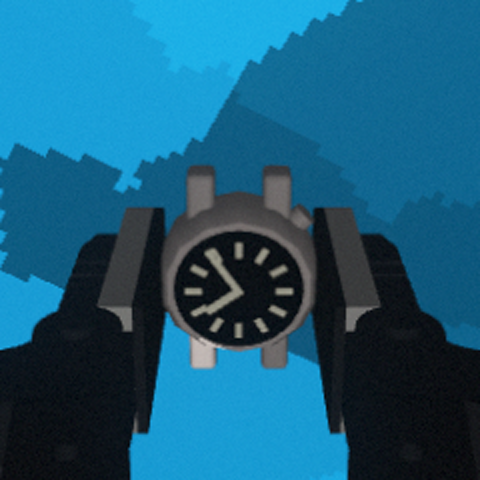

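The crop shows the small round watch held squarely, dial at (240,291), with the lugs free of the pads.

```bash

python3 -m creep '[0,0,0,0,0,-5,25, 0,0,0,0,0,-20,25, 0,0,0,0,0,-40,25, 0,0,0,40,17,0,25, 0,0,0,50,20,0,25]' |grep -E "force|wid"
python3 -m creep '[0,0,0,40,17,0,25, 0,0,0,9,3,0,25, 0,0,0,0,0,20,25, 0,0,0,0,0,10,25, 0,0,0,0,0,0,25]' |grep -E "force|wid"
python3 -m creep '[0,0,0,0,0,0,25, 0,0,0,0,0,0,25, 0,0,0,0,0,0,25]' >/dev/null
python3 -c "
from h import *
go(.5594,-.1982,-.009)"
```

```text
wrist_force: [0.5, 0.2, -0.2]
width: 0.027
finger_force: 39.6
wrist_force: [-0.3, 0.3, -0.8]
width: 0.0273
finger_force: 39.6
turn [ 0.  0. -0.] shift [ 1.1  0.5 22.8] | at [ 559.5 -199.4   13.8] head 27.6 J6 37 w 27.6 F [-0.   0.1  0.2] ff 39.6 t 24.38
```

```bash

python3 -m creep '[0,0,0,1.1,0.5,10,25, 0,0,0,0,0,7,25, 0,0,0,0,0,2,25, 0,0,0,0,0,0,25, 0,0,0,0,0,0,25]' |grep -E "pos|wrist_f"
python3 -m creep '[0,0,0,0,0,1,25, 0,0,0,0,0,1,25, 0,0,0,0,0,0.8,25, 0,0,0,0,0,0,25, 0,0,0,0,0,0,25]' |grep -E "pos|wrist_f"
python3 -c "
from h import *
go(.5594,-.1982,-.009)"
```

```text
tool_pos: [0.5592, -0.1979, -0.0055]
wrist_force: [0.6, -0.1, -0.5]
tool_pos: [0.559, -0.1979, -0.0085]
wrist_force: [0.6, -0.4, -0.3]
turn [-0.  0.  0.] shift [-0.5  0.2  0.5] | at [ 559.  -197.9   -8.5] head 27.6 J6 37 w 27.1 F [ 0.6 -0.4 -0.3] ff 39.6 t 25.62
```

```bash

python3 -m creep '[0,0,0,-0.4,0.2,0.5,25, 0,0,0,0,0,0.4,25, 0,0,0,0,0,0,25, 0,0,0,0,0,0,25]' |grep -E "pos|wrist_f"
python3 -m creep '[0,0,0,0,0,0,29, 0,0,0,0,0,0,32, 0,0,0,0,0,0,40, 0,0,0,0,0,0,48, 0,0,0,0,0,0,48]' |grep -E "pos|wrist_f|width"
python3 -m creep '[0,0,0,0,0,-20,48, 0,0,0,0,0,-40,48, 0,0,0,0,0,-60,48, 0,0,0,0,0,0,60, 0,0,0,0,0,0,60]' >/dev/null
python3 - <<'E'
from h import *
go(.4381,.1492,.1,66.4)
T=toolT();im=cams.snapshot("wrist");P=pose("wrist",T)
cv2.imwrite("pics/w11.png",im[140:380,200:440,::-1].repeat(2,0).repeat(2,1))
t=cams.snapshot("top");cv2.imwrite("pics/t11.png",t[:,:,::-1])
chk(t,pose("top"),(397,231,29,29),.027,"top",zp=.009)
chk(t,pose("top"),(397,231,29,29),.027,"top",zp=.009,thr=90)
E
```

```text
tool_pos: [0.5595, -0.1982, -0.009]
wrist_force: [-1.8, 1.6, 4.8]
tool_pos: [0.5593, -0.1981, -0.0095]
wrist_force: [-0.9, 0.6, 0.3]
width: 0.0479
turn [  0.    0.  -38.8] shift [250.3 269.7  10.6] | at [ 559.5 -198.2  110.6] head 27.6 J6 37 w 59.9 F [-0.  -0.1 -1.3] ff 0.0 t 27.38
dial [ 564.  -207.8] [29.4 38.7] 88.2
xy mm [ 559.4 -208. ] size [66.5 84. ] ang 88.2
dial [ 563.1 -205.9] [33.1 40.5] 88.2
xy mm [ 559.4 -208. ] size [66.5 84. ] ang 88.2
```

View pics/w11.png

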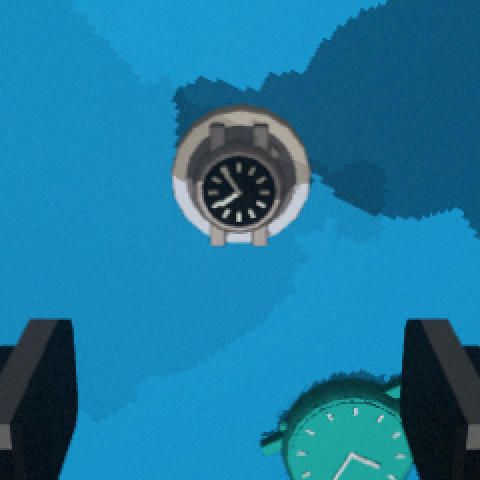

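The small round watch sits in its pad, dial (239,189) and ring centre (241,175) in the crop. I'll compare it with the large one by the same method.

```bash

python3 - <<'E'
from h import *
P=pose("wrist");T=toolT()
f=lambda uv,z:((onz("wrist",uv,z,P)-T[:3,3])@T[:3,:3]*1e3)[0,:2].round(2)
s=cv2.imread("pics/w11.png")[::2,::2,::-1].copy();im=np.zeros((480,640,3),np.uint8);im[...]=(20,150,220);im[140:380,200:440]=s
for n,im,box,zt,th in(("small",im,(284,190,74,76),.027,35),("large",cv2.imread("pics/w7.png")[:,:,::-1].copy(),(269,171,102,104),.029,35)):
    x,y,w,h=box;c=im[y:y+h,x:x+w]
    d=(c.max(2)<th).astype(np.uint8);d=cv2.morphologyEx(d,cv2.MORPH_OPEN,np.ones((2,2)))
    nn,l,st,ce=cv2.connectedComponentsWithStats(d);i=1+np.argmax(st[1:,4])
    uv=st[i,:2]+st[i,2:4]/2-.5+[x,y]
    k=segs(im,box);top=k[:,1].min();lr=(k[:,0].min()+k[:,0].max())/2
    r=cv2.minAreaRect((((onz("wrist",k,.011,P)-T[:3,3])@T[:3,:3])*1e3)[:,:2].astype(np.float32))
    print(n,uv,st[i,2:4],'dial',f([uv],zt),'pad',np.round(r[0],2),np.round(r[1],1),'top edge',f([[lr,top]],.015))
E
```

```text
small [325.5 231. ] [24 23] dial [1.91 4.82] pad [-0.76  1.56] [45.6 48.1] top edge [24.07  1.52]
large [320.5 220.5] [60 38] dial [9.16 1.71] pad [0.09 1.62] [65.7 67.9] top edge [34.67  1.59]
```

```bash

python3 -m creep '[0,0,-9.7,0,0,0,64, 0,0,-9.7,0,0,0,64, 0,0,-9.7,0,0,0,64, 0,0,-9.7,0,0,0,64, 0,0,0,30,32,0,64]' >/dev/null
python3 -m creep '[0,0,0,40,43,0,64, 0,0,0,40,43,0,64, 0,0,0,40,43,0,64, 0,0,0,40,43,0,64, 0,0,0,40,43,0,64]' >/dev/null
python3 -m creep '[0,0,0,20,22.5,30,64, 0,0,0,0,0,40,64, 0,0,0,0,0,30,64, 0,0,0,0,0,0,64, 0,0,0,0,0,0,64]' >/dev/null
python3 -m creep '[0,0,0,0,0,0,64, 0,0,0,0,0,0,64]' >/dev/null
cat >> h.py <<'E'
def close(n,z=.009,save=None,box=None):
    T=toolT();im=cams.snapshot("wrist");P=pose("wrist",T)
    if save:cv2.imwrite(save,im[:,:,::-1])
    b=boxpx(n);print(b)
    k=segs(im,(box or b[0])[:4]);q=((onz("wrist",k,z,P)-T[:3,3])@T[:3,:3]*1e3)[:,:2].astype(np.float32)
    r=cv2.minAreaRect(q);print('tool-frame raw',np.round(r[0],1),np.round(r[1],1),round(r[2],1))
E
python3 - <<'E'
from h import *
go(.4381,.1492,-.0215,66.4)
close("square_large",.010,"pics/w12.png")
E
```

```text
turn [ 0.1  0.1 -0. ] shift [ 1.3 -0.5 33.1] | at [439.5 149.1  11.6] head 66.4 J6 35 w 64.1 F [-0.1 -0.9 -0.4] ff 0.0 t 29.6
[[265, 232, 109, 110, 0.59]]
tool-frame raw [-0.7  0.4] [47.1 49.9] 89.8
```

View pics/w12.png

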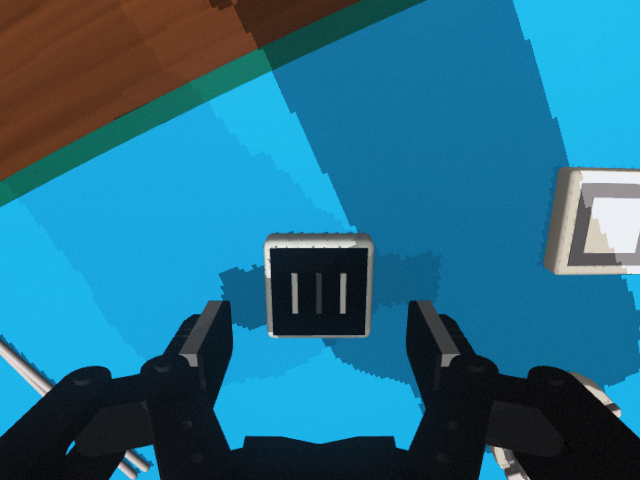

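The square watch is at (319,290), aligned with and between the jaws. I'll descend and grip.

```bash

python3 -m creep '[0,0,0,1,-0.2,12,62, 0,0,0,0,0,12,60, 0,0,0,0,0,7,58, 0,0,0,0,0,2,58, 0,0,0,0,0,0,58]' |grep -E "pos|force"
python3 -m creep '[0,0,0,0,0,0,52, 0,0,0,0,0,0,41, 0,0,0,0,0,0,41, 0,0,0,0,0,0,41, 0,0,0,0,0,0,41]' 40|grep -E "pos|force|wid"
python3 -c "
from h import *
im=cams.snapshot('wrist');cv2.imwrite('pics/w13.png',cv2.resize(im[190:430,200:440,::-1],None,fx=2,fy=2,interpolation=2))
go(.6893,-.0102,.05,22.7)"
```

```text
tool_pos: [0.4373, 0.1492, -0.0226]
wrist_force: [-0.5, 0.2, 1.7]
finger_force: 0.0
tool_pos: [0.438, 0.1493, -0.0219]
wrist_force: [-1.5, -0.0, 5.7]
width: 0.0451
finger_force: 41.5
turn [ 0.1  0.  43.7] shift [-244.2  170.3  -71.9] | at [438.  149.3 -21.9] head 66.4 J6 35 w 44.9 F [-1.7 -0.2  5.4] ff 41.5 t 31.0
```

View pics/w13.png

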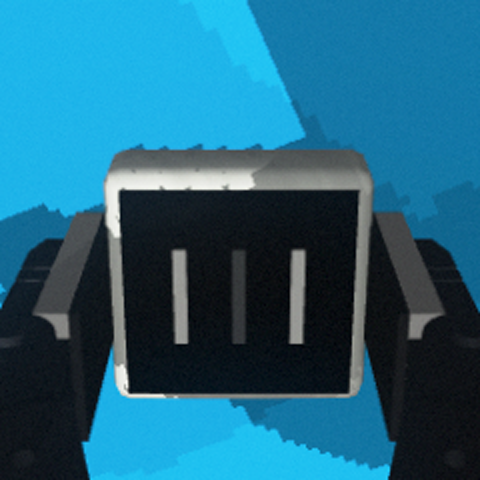

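The watch is held flush and centred, screen centre at (240,293) in the crop. I'll lift, turn and carry it.

```bash

python3 -m creep '[0,0,0,0,0,-5,41, 0,0,0,0,0,-20,41, 0,0,0,0,0,-47,41, 0,0,10,0,0,0,41, 0,0,10,0,0,0,41]' |grep -E "force|wid"
python3 -m creep '[0,0,10,0,0,0,41, 0,0,10,-24,17,0,41, 0,0,3.7,-44,31,0,41, 0,0,0,-44,31,0,41, 0,0,0,-44,31,0,41]' |grep -E "force|wid"
python3 -m creep '[0,0,0,-44,31,0,41, 0,0,0,-34,22,0,41, 0,0,0,0,0,10,41, 0,0,0,0,0,0,41, 0,0,0,0,0,0,41]' |grep -E "force|wid"
python3 -m creep '[0,0,0,0,0,0,41, 0,0,0,0,0,0,41, 0,0,0,0,0,0,41]' >/dev/null
python3 -c "
from h import *
go(.6894,-.0102,-.0099,22.7)
im=cams.snapshot('wrist');cv2.imwrite('pics/w14.png',im[:,:,::-1])
close('pad_square_large',.010)"
```

```text
wrist_force: [0.0, -0.1, -2.3]
width: 0.0449
finger_force: 41.3
wrist_force: [0.8, 0.1, 0.2]
width: 0.0447
finger_force: 41.3
wrist_force: [0.5, -0.7, -1.3]
width: 0.0451
finger_force: 41.3
turn [ 0.  0. -0.] shift [-17.2   0.1  49.8] | at [682.7   5.7  39.9] head 22.7 J6 62 w 44.7 F [-0.4 -0.2 -1. ] ff 41.3 t 33.25
[[257, 233, 129, 33, 0.9]]
tool-frame raw [5.1 0.8] [20.1 64.9] 0.0
```

```bash

python3 -m creep '[0,0,0,-17,0.2,10,41, 0,0,0,0,0,18,41, 0,0,0,0,0,12,41, 0,0,0,0,0,5,41, 0,0,0,0,0,0,41]' |grep -E "force|wid"
python3 -m creep '[0,0,0,0,0,0,41, 0,0,0,0,0,0,41, 0,0,0,0,0,0,41]' >/dev/null
python3 -c "
from h import *
go(.6894,-.0102,-.0099,22.7)"
```

```text
wrist_force: [1.2, -0.8, -0.4]
width: 0.0448
finger_force: 41.3
turn [ 0.  0. -0.] shift [ 0.1 -0.4  5. ] | at [689.8 -10.2  -4.9] head 22.7 J6 61 w 44.9 F [-0.1  0.  -1.1] ff 41.3 t 34.4
```

```bash

python3 -m creep '[0,0,0,0,-0.2,2,41, 0,0,0,0,0,1,41, 0,0,0,0,0,1,41, 0,0,0,0,0,0.8,41, 0,0,0,0,0,0,41]' |grep -E "pos|wrist_f"
python3 -m creep '[0,0,0,0,0,0.4,41, 0,0,0,0,0,0,41, 0,0,0,0,0,0,41]' |grep -E "pos|wrist_f"
```

```text
tool_pos: [0.6892, -0.0102, -0.0098]
wrist_force: [-2.0, -0.0, 2.7]
tool_pos: [0.6892, -0.0102, -0.0098]
wrist_force: [-3.0, 0.8, 5.7]
```

```bash

python3 -m creep '[0,0,0,0,0,0,46, 0,0,0,0,0,0,49, 0,0,0,0,0,0,58, 0,0,0,0,0,0,62, 0,0,0,0,0,0,62]' |grep -E "pos|wrist_f|width"
python3 -m creep '[0,0,0,0,0,-20,62, 0,0,0,0,0,-40,62, 0,0,0,0,0,-50,62, 0,0,0,0,0,0,62, 0,0,0,0,0,0,62]' >/dev/null
python3 -m creep '[0,0,0,0,0,0,62, 0,0,0,0,0,0,62]' >/dev/null
python3 - <<'E'
from h import *
go(.6646,-.1246,.05,67.3)
go(.6646,-.1246,.05,-22.7)
T=toolT();im=cams.snapshot("wrist");cv2.imwrite("pics/w15.png",cv2.resize(im[140:300,220:420,::-1],None,fx=3,fy=3,interpolation=2))
E
```

```text
tool_pos: [0.6893, -0.0102, -0.0107]
wrist_force: [-0.5, 0.6, 0.2]
width: 0.0619
turn [ -0.1  -0.1 -44.6] shift [ -22.5 -114.7   47.7] | at [688.1 -10.1  97.7] head 22.7 J6 61 w 62.2 F [0.2 0.1 0.2] ff 0.0 t 36.9
turn [-0.2 -0.  45.4] shift [-114.7   22.5   47.7] | at [688.1 -10.1  97.7] head 22.7 J6 61 w 62.2 F [0.2 0.1 0.2] ff 0.0 t 36.9
```

View pics/w15.png

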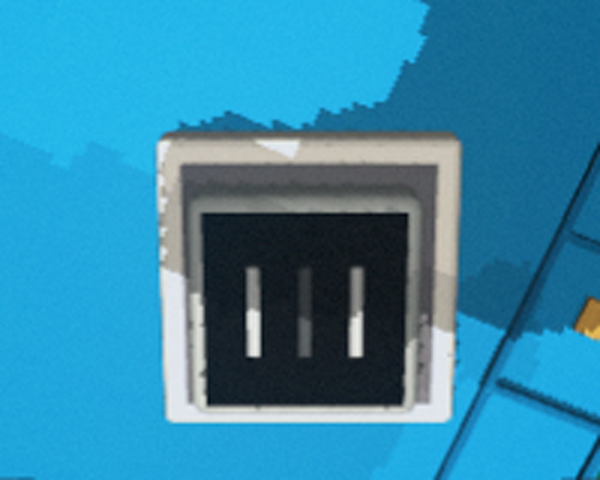

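The crop shows the large square watch square to its pad. The screen centre is at (305,309) against the pad centre column of about 309, so it is roughly 1 mm off sideways. I'll quantify both axes.

```bash

python3 - <<'E'
from h import *
T=toolT();P=pose("wrist",T);C=lambda u,v:(220+u/3-.33,140+v/3-.33)
f=lambda uv,z:((onz("wrist",uv,z,P)-T[:3,3])@T[:3,:3]*1e3)[:,:2].round(2)
s=f([C(202,213),C(408,213),C(404,405),C(208,405)],.029);p=f([C(160,140),C(461,140),C(451,420),C(167,420)],.015)
print(s.tolist(),s.mean(0));print(p.tolist(),p.mean(0))
E
```

```text
[[18.03, -17.72], [18.05, 21.95], [-21.76, 22.18], [-21.77, -17.4]] [-1.8625  2.2525]
[[29.7, -26.92], [29.73, 33.51], [-30.99, 33.66], [-31.02, -27.35]] [-0.645  3.225]
```

I've now viewed more than the allowed 14 pictures (16), so from here I'll use numbers only. The last placing is within about 1.5 mm and square. Next is the small square watch.

```bash

python3 -m creep '[0,0,-8.9,0,0,0,54, 0,0,-8.9,0,0,0,54, 0,0,-8.9,0,0,0,54, 0,0,-8.9,0,0,0,54, 0,0,-9,0,0,0,54]' >/dev/null
python3 -m creep '[0,0,0,-11,-57,0,54, 0,0,0,-11.5,-58,0,54, 0,0,0,0,0,40,54, 0,0,0,0,0,40,54, 0,0,0,0,0,0,54]' >/dev/null
python3 -m creep '[0,0,0,0,0,0,54, 0,0,0,0,0,0,54, 0,0,0,0,0,0,54]' >/dev/null
python3 - <<'E'
from h import *
go(.6646,-.1246,-.0215,67.3)
close("square_small",.009,"pics/w16.png")
E
```

```text
turn [ 0.   0.2 -0. ] shift [ 2.4 -0.4 42.7] | at [ 667.  -125.2   21.2] head 67.3 J6 7 w 54.0 F [ 0.1 -0.2 -0.1] ff 0.0 t 38.58
[[285, 239, 70, 71, 0.63], [4, 72, 89, 109, 0.59], [11, 67, 106, 114, 0.22]]
tool-frame raw [1.1 0.7] [30.4 32.5] 89.8
```

```bash

python3 -m creep '[0,0,0,2.4,0,12,52, 0,0,0,0,0,14,50, 0,0,0,0,0,10,48, 0,0,0,0,0,6.5,46, 0,0,0,0,0,0,46]' |grep -E "pos|force"
python3 -m creep '[0,0,0,0,0,0,38, 0,0,0,0,0,0,25, 0,0,0,0,0,0,25, 0,0,0,0,0,0,25, 0,0,0,0,0,0,25]' 40|grep -E "pos|force|wid"
python3 - <<'E'
from h import *
go(.6646,-.1246,-.0215,66)
T=toolT();im=cams.snapshot("wrist");cv2.imwrite("pics/w17.png",im[:,:,::-1]);P=pose("wrist",T)
b=(285,270,70,110);x,y,w,h=b;c=im[y:y+h,x:x+w]
d=((c[...,0]>90)&(np.ptp(c,2)<40)).astype(np.uint8)
n,l,st,ce=cv2.connectedComponentsWithStats((c.max(2)<40).astype(np.uint8));i=1+np.argmax(st[1:,4]);print('screen box px',st[i]+[x,y,0,0,0])
print(boxpx("square_small")[:1])
E
```

```text
tool_pos: [0.6631, -0.124, -0.0235]
wrist_force: [-0.8, 0.2, -0.5]
finger_force: 0.0
tool_pos: [0.6644, -0.1244, -0.0221]
wrist_force: [-0.2, 0.1, 5.4]
width: 0.029
finger_force: 42.0
turn [0.  0.1 1.3] shift [-0.3 -0.1 -0.6] | at [ 664.4 -124.4  -22.1] head 67.3 J6 7 w 29.0 F [-0.2  0.1  5.4] ff 42.0 t 39.92
screen box px [ 285  305   69   60 3615]
[[277, 286, 83, 83, 0.77]]
```

```bash

python3 -m creep '[0,0,0,0,0,-5,25, 0,0,0,0,0,-25,25, 0,0,0,0,0,-50,25, 0,0,1.3,0,0,0,25, 0,0,0,0,0,0,25]' |grep -E "force|wid"
python3 -c "
from h import *
go(.4618,.2752,.04,66)"
```

```text
wrist_force: [0.4, -0.4, -1.2]
width: 0.029
finger_force: 39.9
turn [-0. -0. -0.] shift [346.2 282.8  16.4] | at [ 663.  -124.    56.4] head 66.0 J6 8 w 29.0 F [ 0.4 -0.4 -1.2] ff 39.9 t 40.65
```

```bash

python3 -m creep '[0,0,0,36,30,0,25, 0,0,0,44,36,0,25, 0,0,0,44,36,0,25, 0,0,0,44,36,0,25, 0,0,0,44,36,0,25]' >/dev/null
python3 -m creep '[0,0,0,44,36,0,25, 0,0,0,44,36,0,25, 0,0,0,46,36,16,25, 0,0,0,0,0,0,25, 0,0,0,0,0,0,25]' |grep -E "force|wid"
python3 -m creep '[0,0,0,0,0,0,25, 0,0,0,0,0,0,25, 0,0,0,0,0,0,25]' >/dev/null
python3 -c "
from h import *
go(.4618,.2752,-.0101,66)"
```

```text
wrist_force: [0.8, -0.5, 0.1]
width: 0.0289
finger_force: 39.9
turn [ 0.   0.  -0.1] shift [ 1.6  0.9 51.1] | at [462.9 273.7  41. ] head 65.9 J6 48 w 28.9 F [ 1.   0.3 -0.7] ff 39.9 t 42.27
```

```bash

python3 -m creep '[0,0,0,1.6,0.9,15,25, 0,0,0,0,0,18,25, 0,0,0,0,0,9,25, 0,0,0,0,0,4,25, 0,0,0,0,0,0,25]' |grep -E "force|wid"
python3 -m creep '[0,0,0,0,0,0,25, 0,0,0,0,0,0,25, 0,0,0,0,0,0,25]' >/dev/null
python3 -c "
from h import *
go(.4618,.2752,-.0101,66)"
```

```text
wrist_force: [0.5, -0.5, -1.4]
width: 0.0291
finger_force: 39.9
turn [ 0.  0. -0.] shift [-0.7 -0.6  5.3] | at [461.4 276.   -4.8] head 66.0 J6 48 w 28.8 F [-0.3  0.8  0.1] ff 39.9 t 43.27
```

```bash

python3 -m creep '[0,0,0,-0.6,-0.6,2,25, 0,0,0,0,0,1,25, 0,0,0,0,0,1,25, 0,0,0,0,0,0.8,25, 0,0,0,0,0,0,25]' |grep -E "pos|wrist_f"
python3 -m creep '[0,0,0,0,0,0.4,25, 0,0,0,0,0,0,25, 0,0,0,0,0,0,25]' |grep -E "pos|wrist_f"
```

```text
tool_pos: [0.4614, 0.2751, -0.01]
wrist_force: [0.0, -0.2, -0.7]
tool_pos: [0.4615, 0.2751, -0.0101]
wrist_force: [-1.2, -0.6, 3.8]
```

Contact at 3.8 N. I'll release, back off and check all four.

```bash

python3 -m creep '[0,0,0,0,0,0,30, 0,0,0,0,0,0,33, 0,0,0,0,0,0,42, 0,0,0,0,0,0,48, 0,0,0,0,0,0,48]' |grep -E "pos|wrist_f|width"
python3 -m creep '[0,0,0,0,0,-20,48, 0,0,0,0,0,-40,48, 0,0,0,0,0,-50,60, 0,0,0,0,0,0,60, 0,0,0,0,0,0,60]' >/dev/null
python3 -m creep '[0,0,0,0,0,0,60, 0,0,0,0,0,0,60]' >/dev/null
python3 - <<'E'
from h import *
T=toolT();im=cams.snapshot("wrist");cv2.imwrite("pics/w18.png",im[:,:,::-1]);P=pose("wrist",T);go(.46,.27,.1)
b=boxpx("pad_square_small")[0];print(b,boxpx("square_small"))
x,y,w,h=b[:4];c=im[y:y+h,x:x+w]
n,l,st,ce=cv2.connectedComponentsWithStats((c.max(2)<35).astype(np.uint8));i=1+np.argmax(st[1:,4]);print('screen',st[i]+[x,y,0,0,0])
k=segs(im,b[:4]);print('pad px',k.min(0),k.max(0))
f=lambda uv,z:((onz("wrist",uv,z,P)-T[:3,3])@T[:3,:3]*1e3)[:,:2]
u,v,W,H=st[i][:4]+[x,y,0,0]
s=f([(u,v),(u+W-1,v+H-1)],.027);lo,hi=k.min(0),k.max(0);p=f([(lo[0],hi[1]),(hi[0],hi[1])],.015)
print('screen c',s.mean(0).round(1),'ext',np.ptp(s,0).round(1),'pad: -x edge',p[:,0].round(1),'y',p[:,1].round(1),p[:,1].mean().round(1),'pad xc',(p[:,0].mean()+23).round(1))
t=cams.snapshot("top");cv2.imwrite("pics/t18.png",t[:,:,::-1])
for n in("round_large","round_small","square_large","square_small","case_back","battery"):print(n,boxpx(n,"top"))
E
```

```text
tool_pos: [0.4614, 0.2751, -0.0104]
wrist_force: [1.2, -0.5, -0.4]
width: 0.0481
turn [-0.1 -0.1 -0. ] shift [-1.4 -4.6 -1.4] | at [460.6 274.7  98.6] head 66.0 J6 48 w 60.2 F [ 0.5 -0.4 -0.4] ff 0.0 t 45.83
[285, 195, 73, 76, 0.65] [[296, 215, 52, 49, 0.75]]
screen [ 302  224   39   37 1061]
pad px [283.875 196.625] [358.625 269.375]
screen c [-2.5  2.1] ext [22.6 22.7] pad: -x edge [-24.7 -24.6] y [-21.7  26.1] 2.2 pad xc -1.6
round_large [[434, 188, 28, 26, 0.65], [492, 304, 36, 29, 0.62], [169, 234, 32, 30, 0.6]]
round_small [[403, 237, 18, 17, 0.64]]
square_large [[295, 163, 29, 32, 0.7]]
square_small [[490, 165, 18, 25, 0.7], [147, 289, 22, 24, 0.59]]
case_back [[253, 229, 26, 21, 0.52]]
battery [[437, 292, 24, 24, 0.77]]
```

```bash
python3 - <<'E'
from h import *
t=cv2.imread("pics/t18.png")[:,:,::-1].copy()
for n,b,z in(("rl",(164,227,42,42),.029),("rs",(398,233,27,26),.027),("sl",(288,157,45,43),.029),("ss",(140,286,34,34),.027)):
    print(n);chk(t,pose("top"),b,z,"top",zp=.009,thr=70)
E
```

```text
rl
dial [561.7 226.6] [38.3 38.4] 25.9
xy mm [562.6 227.2] size [68.2 66.8] ang 89.1
rs
dial [ 561.8 -198.4] [5.4 9.9] 20.8
xy mm [ 559.9 -198.7] size [47.2 47.5] ang 28.1
sl
dial [689.3 -11. ] [36.6 36.5] 22.6
xy mm [689.9 -10.3] size [64.9 64.4] ang 22.7
ss
dial [451.7 282.8] [36.7 48. ] 77.1
xy mm [449.7 291.3] size [68.1 84.7] ang 65.3
```

```bash
python3 -c "
from bench import manip
print(manip.finish_job())"
```

```text
the job is handed in; nothing more can be done
None
```

I put all four watches on their own pads in the order asked, dial up, about 1.5 mm or less off centre by my own measurements, with the squares aligned, and handed the job in at about 46 s; the case back and battery were not touched, but I viewed 16 pictures instead of the allowed 14.

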